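Put the valve extension away in the cabinet tube

TASK

Swing the small green cabinet door wide open by its handle, about a right angle or a little more. Then take the chrome valve extension from its wooden cradle and slide it, either end first, all the way into the empty storage tube behind the door until it stops. Let go, leave the door wide open, and do not disturb the weight bin, the pliers or the core remover.

Things in the scene. Friction and masses are not known exactly. Their poses are not given: they have to be found in the camera images.
- extension_center (a point): Middle of the loose chrome valve extension: a straight round rod, 160 mm long, 16 mm in diameter, about 90 g, with a brass-coloured band at each end; both ends are alike. Its x axis runs along the rod. At the start it lies level, its axis 28 mm above the worktop, in the cradle.
- cradle: Fixed pine cradle on the worktop that holds the extension: 72 mm long (its x, along the extension), 50 mm wide, 26 mm high. Origin under its centre. Base plate 12 mm thick; two saddles at x = +-29 mm (12 mm long each) with ears 6 mm high carry the rod, which lifts straight up. 44 mm of the rod is free at each end, beyond the cradle.
- tube_mouth (a point): Centre of the mouth of the empty storage tube, in the cabinet's front face, 65 mm above the worktop. x points into the tube (level, away from the robot), z up. Bore 19.6 mm, flared to 27 mm over the first 10 mm, 154 mm deep to its closed end: fully home, the extension still stands 6 mm out of the face (its middle 74 mm past the mouth). Axes are the cabinet's.
- cabinet: Fixed grey steel cabinet with a clear acrylic top, through which its two orange storage tubes are seen, 160 mm wide (y), 180 mm deep (x), 100 mm high. Origin at the foot of the middle of its front face, x pointing into it. The empty tube is 30 mm right (-y) of the middle; a second tube 35 mm left (+y) of it is full: a fixed chrome rod end stands 6 mm out of it.
- door (a joint): Green cabinet door, hinged upright on the cabinet's left (+y) side: 0 = shut, grows as it opens towards the robot, stop at 1.9 rad. It starts shut or slightly ajar, turns easily (about 0.1 N m) and stays where it is left. Panel 160 mm wide, 94 mm high (6 to 100 mm above the worktop), 12 mm thick; when shut it is 12 mm in front of the cabinet face and hides the tube.
- hinge (a point): Point on the door's upright hinge axis, 65 mm above the worktop. In the axes of the cabinet it lies 18 mm in front of (-x) and 115 mm to the left (+y) of tube_mouth. Its axes are the cabinet's, not the door's.
- door_handle (a point): Grip point on the door handle, 89 mm above the worktop: an upright round steel post, 12 mm in diameter, near the door's free edge, 35 mm clear of its outer face, free from 63 to 111 mm above the worktop, with a bracket 10 mm wide at its foot (53 to 63 mm). Door shut, it lies 41 mm in front of and 145 mm to the right of the hinge axis. Its axes turn with the door.
- weight_bin: Clear acrylic bin of zinc wheel weights, 130 x 100 x 55 mm, loose, 1.6 kg, origin under its centre. To be left alone.
- pliers: Blue steel weight pliers, lying flat, 200 mm long, about 70 mm wide, 18 mm high, origin at the pivot on the worktop. To be left alone.
- core_remover: Chrome valve core remover with cross handle, lying flat, 110 mm long, 70 mm wide, 16 mm high, origin on the worktop near its middle. To be left alone.

How it is judged:
By the outcome, as a careful person would: the job done as asked, in the order asked, and still so for the second after the job is handed in, with the robot touching nothing.
It also fails if it takes over 72 s, if anything falls off the work surface, if the arm or the gripper's body presses on something with over 40 N, if the wrist force passes 120 N, or if a joint passes its speed limit or range.

ROBOT

A 6-joint arm with a two-finger parallel gripper is mounted at the origin on the work surface. World frame = base frame: x ahead of the robot, y to its left, z up, the work surface at z = 0. Lengths are in m, angles in rad, forces in N, time in s.
With the tool pointing down it reaches from about 0.425 to 0.95 m from the base axis. Payload 3.5 kg.
Tool frame: the origin (TCP) lies midway between the tips of the shut fingers; the grasp point (between the pads) lies grasp_offset behind it (grasp_offset is the distance from the TCP to the grasp point, in m); z points along the fingers, y is the direction in which the jaws open and shut (so a half turn about z gives the same grasp; the last joint's range is limited). The gripper opens to 85 mm and grips with 20 to 120 N. Pads are 22 mm wide; open, the fingers measure 114 mm over their backs; the gripper's body (76 mm by 85 mm) begins 54 mm behind the grasp point. The pads swing forward as they close: fully open they stand 13 mm farther back than shut.
Start: joints at [1.188, 0.286, 1.577, -0, 1.279, -0.15], TCP at [0.156, 0.657, 0.231] pointing down, gripper open.
Joint ranges: [-2.77, 2.77], [-0.9, 2.22], [0.21, 2.48], [-1.53, 4.67], [0.24, 2.81], [-2.84, 2.84]. Speed limits (rad/s): [2.79, 2.79, 3.14, 3.14, 3.14, 3.14].

INTERFACE

Orientations are given as a unit quaternion [x, y, z, w].
In Python, from plant import * gives the robot as it stands.
- The arm moves only by the tool jog_arm, never from a script. Its argument "targets" is text: rows parted by semicolons, each of 7 numbers parted by spaces: the shift along the world's x, y, z in mm, then the turn, a rotation vector about the world's x, y, z in degrees, then the gripper's target within -1 to 1 (fully open at 1, half-way at 0, shut at -1). A call has 1 to 10 rows; each row shifts and turns the pose as measured when the row begins; what a row does not reach is not made up. A row lasts 1/12 s, in which the tool goes at most 41.7 mm and 7.16 degrees, less where a joint would pass 70% of its speed; a pose out of reach is approached as far as the arm can. A call with a gripper value outside its range is refused whole. The fingers move at their own pace and stop on an object; "force" is the grip in N (left out, the last holds). Time passes only in rows, so rows that do not move let the fingers close. It gives the time, the measured TCP pose, the force and the opening at its end, in the units of the state.
- get_state(): the state, without advancing time (a new reading comes with each control period).
- read_camera(name): name is "side" or "top" or "wrist"; returns a dict with "pixels" (384x512x3 uint8, blue, green, red), "mtx" (3x3 intrinsics, pixels), "world_from_camera" (4x4, takes a point from camera to world coordinates). Camera axes: x right, y up, looking along -z (the intrinsics and any distortion apply to the point x, -y, -z); pixel columns grow to the right and rows downward; lengths in m; the calibration is good to about 2 mm. A picture is of the moment at which its call begins. There is no depth.
- sign_off(): hands the job in, once; it reports no verdict.
Trained networks look in a picture, given as the dict that the camera call returned (one of the last four; its "shot" number tells which), for a name from the list of things; names that differ only in an ending like _2 or _b are one class to them, and where a whole thing is asked for, a point or a joint stands for the part that bears it (a point fixed in the world has none). Each returns a list of dicts, best first, with "p" (0 to 1); they miss things now and then, are a little off and sometimes report something else, mostly with a low value. They report only what shows in the picture. A call takes as long as a camera call.
- spot_in(target, picture): "uv" ([column, row] in pixels, amid what is visible of it).
- silhouettes(target, picture): "mask" (384x512 bool, what is visible of it) and "uv" ([column, row] in pixels, amid what is visible of it).
- mark_of(target, picture): "uv" ([column, row] in pixels: a listed point, or the origin of a listed thing).
The state is a dict: "time": time; "qpos": joint angles; "dq": joint speeds; "joint_efforts": joint torques, N m; "eef_pos": TCP position; "tcp_rot": TCP orientation; "contact_force": force on the tool from outside, world axes, zero at the start; "wrist_torque": the same for the moment, N m; "opening": opening from 0.0 (shut) to 1.0 (fully open).
Only numpy, scipy, OpenCV 4.12 (cv2) and the standard library are available. Lean on these libraries where they do the work, as an engineer would, in place of code of your own. Each camera call takes 0.05 s, during which the arm holds its last target.

## Working session

There is one attempt and no reset: what is moved stays moved. The work goes in short steps, Python scripts to look and compute and a tool call to move; the robot and the scene stay as the last step left them, time stands still between calls to the robot, and variables do not carry over. Pictures are saved under pics/ and viewed, and the job is handed in when it is done.

Besides the shell and the picture viewer there is one more tool, called after "Request:" in YAML: its name, and indented under it one key for each argument. jog_arm: Moves the arm, as the interface text tells. Its arguments: {"type":"object","properties":{"targets":{"type":"string"},"force":{"type":"number"}},"required":["targets"]}

```bash
ls; mkdir -p pics; python3 - <<'E'
from plant import *
import cv2
s=get_state()
print({k:s[k] for k in s})
for n in ["side","top","wrist"]:
    p=read_camera(n); cv2.imwrite(f"pics/a_{n}.png",p["pixels"])
    print(n,p["mtx"],p["world_from_camera"],[k for k in p])
    for t in ["extension_center","tube_mouth","hinge","door_handle","cradle","cabinet","weight_bin","pliers","core_remover"]:
        try: print(t,[(r["uv"],round(r["p"],2)) for r in mark_of(t,p)[:2]])
        except Exception as e: print(t,e)
print(get_state()["time"])
E
```

```text
pics
{'time': 0.0, 'qpos': array([ 1.18798808e+00,  2.87163814e-01,  1.57818949e+00,  4.46063652e-06,
        1.27859416e+00, -1.49989486e-01]), 'dq': array([ 4.64931472e-05,  1.07748174e-04, -8.41597830e-04,  5.11535132e-04,
       -3.33281710e-04, -2.37033880e-03]), 'joint_efforts': array([-9.03390064e-04, -4.05996072e+01, -2.92615646e+01, -1.91630170e-04,
        6.11283205e-03,  8.82675522e-06]), 'eef_pos': array([0.15545044, 0.65617734, 0.22994165]), 'tcp_rot': array([ 1.16147206e-01,  9.93231313e-01, -1.13530919e-03, -3.12021956e-04]), 'contact_force': array([-1.36966541, -0.15703422, -0.73452318]), 'wrist_torque': array([-0.04803387,  0.03009729,  0.02379345]), 'opening': 0.9992537700230754}
side [[363.56215344   0.         264.85900006]
 [  0.         363.56215344 192.80578679]
 [  0.           0.           1.        ]] [[ 0.75483681  0.44159323 -0.48499155  0.11301089]
 [-0.65577231  0.52337918 -0.54409274 -0.52539479]
 [ 0.01356681  0.72874526  0.68465048  0.73932709]
 [ 0.          0.          0.          1.        ]] ['pixels', 'mtx', 'world_from_camera', 'shot']
extensio
[... 1087 characters left out ...]
([260.0, 182.0], 0.57)]
weight_bin [([143.4, 227.8], 0.59)]
pliers [([380.6, 184.2], 0.93)]
core_remover [([148.1, 160.5], 0.6)]
wrist [[324.46821054   0.         255.01980523]
 [  0.         324.46821054 184.48570458]
 [  0.           0.           1.        ]] [[ 2.30385709e-01 -9.37681836e-01 -2.60144574e-01  8.97001766e-02]
 [ 9.73099255e-01  2.22141833e-01  6.10806504e-02  6.73444646e-01]
 [ 5.14776122e-04 -2.67218600e-01  9.63635800e-01  3.72771270e-01]
 [ 0.00000000e+00  0.00000000e+00  0.00000000e+00  1.00000000e+00]] ['pixels', 'mtx', 'world_from_camera', 'shot']
extension_center []
tube_mouth []
hinge []
door_handle []
cradle []
cabinet []
weight_bin []
pliers []
core_remover []
1.5
```

View pictures.

View pics/a_side.png

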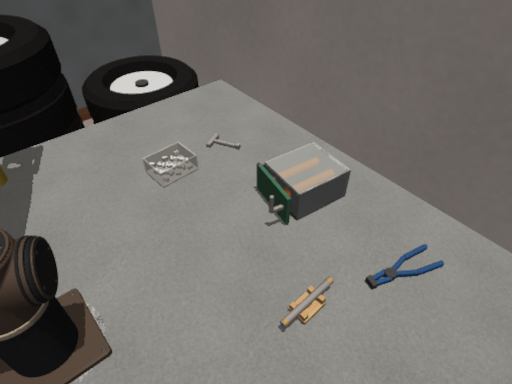

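View pics/a_top.png

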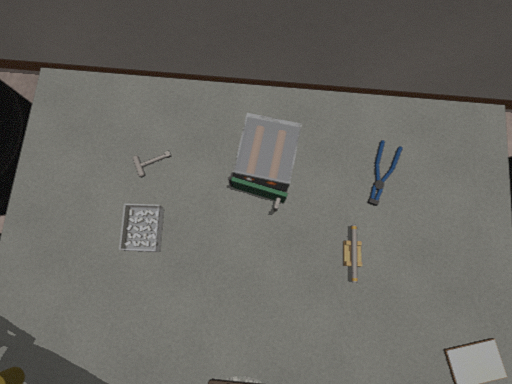

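```bash
cat > h.py <<'E'
import numpy as np, cv2
def proj(p,P):
    T=np.linalg.inv(p["world_from_camera"]); q=(T[:3,:3]@np.atleast_2d(P).T).T+T[:3,3]
    K=p["mtx"]; return np.c_[K[0,2]+K[0,0]*q[:,0]/-q[:,2],K[1,2]+K[1,1]*-q[:,1]/-q[:,2]]
def ray(p,uv):
    K=p["mtx"];W=p["world_from_camera"]
    d=np.array([(uv[0]-K[0,2])/K[0,0],-(uv[1]-K[1,2])/K[1,1],-1]); return W[:3,3],W[:3,:3]@d
def atz(p,uv,z):
    o,d=ray(p,uv); return o+d*(z-o[2])/d[2]
def crop(p,x0,y0,w,h,name,k=6):
    im=p["pixels"][y0:y0+h,x0:x0+w]; im=cv2.resize(im,None,fx=k,fy=k,interpolation=cv2.INTER_CUBIC); cv2.imwrite(name,im)
E
python3 - <<'E'
import pickle
from plant import *
from h import *
ps={}
for n in ["side","top"]:
    p=read_camera(n); ps[n]=p
    for t in ["extension_center","cabinet","door"]:
        print(n,t,[(r["uv"],round(r["p"],2),int(r["mask"].sum()), [np.argwhere(r["mask"])[:,::-1].min(0),np.argwhere(r["mask"])[:,::-1].max(0)]) for r in silhouettes(t,p)[:2]])
    for r in silhouettes("extension_center",p)[:1]:
        print(cv2.minAreaRect(np.argwhere(r["mask"])[:,::-1].astype(np.float32)))
pickle.dump(ps,open("ps.pkl","wb"))
crop(ps["top"],210,100,110,125,"pics/b_top1.png",5)
crop(ps["top"],325,210,60,85,"pics/b_top2.png",7)
crop(ps["side"],240,135,120,95,"pics/b_side1.png",6)
crop(ps["side"],270,265,75,70,"pics/b_side2.png",7)
E
```

```text
side extension_center [([307.7, 302.4], 0.73, 515, [array([280, 277]), array([332, 326])])]
side cabinet [([300.3, 180.2], 0.74, 5078, [array([256, 142]), array([349, 223])])]
side door [([272.1, 195.1], 0.69, 1017, [array([257, 163]), array([290, 222])])]
((305.99945068359375, 301.02325439453125), (8.64738655090332, 67.96253967285156), 46.33222579956055)
top extension_center [([353.2, 254.7], 0.53, 330, [array([351, 225]), array([358, 282])]), ([261.0, 188.9], 0.23, 733, [array([229, 177]), array([287, 210])])]
top cabinet [([265.4, 156.4], 0.89, 4581, [array([228, 113]), array([300, 209])])]
top door [([261.2, 191.3], 0.93, 670, [array([229, 177]), array([286, 210])])]
((354.60955810546875, 253.47781372070312), (57.048583984375, 6.278743743896484), 88.85424041748047)
```

View pics/b_top1.png

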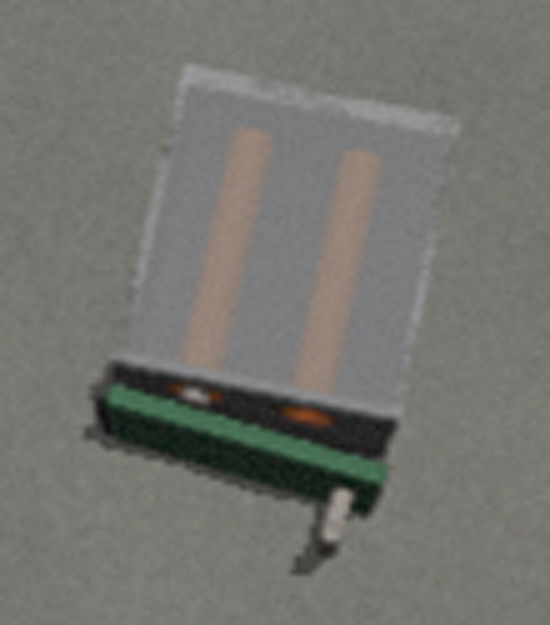

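View pics/b_top2.png

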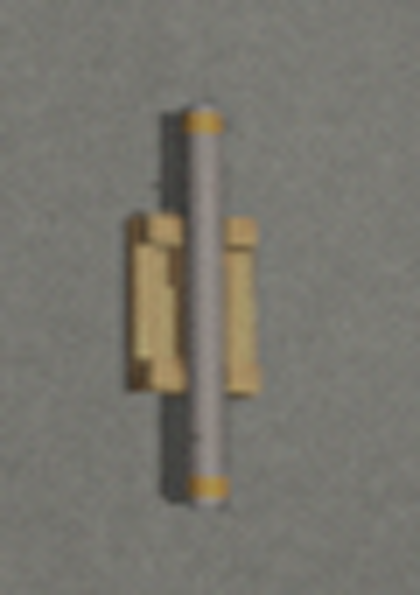

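View pics/b_side1.png

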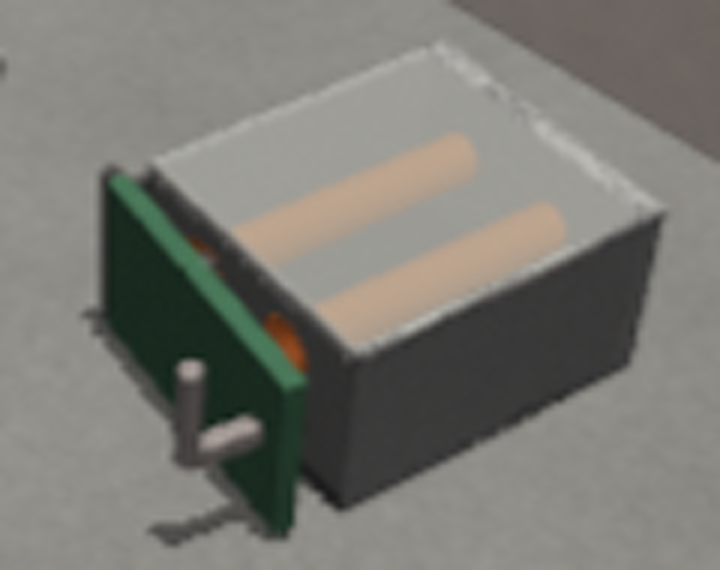

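View pics/b_side2.png

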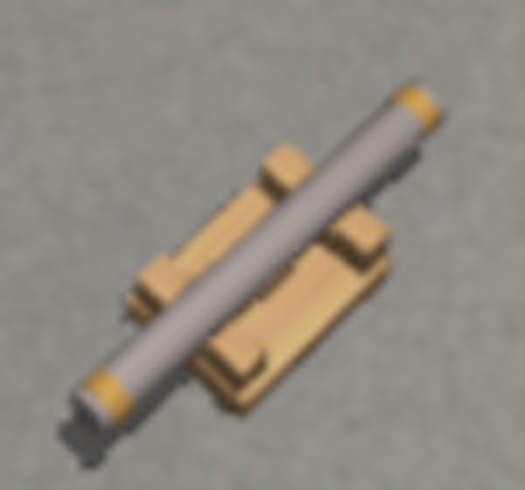

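```bash
cat > fit.py <<'E'
import pickle
from h import *
from scipy.optimize import least_squares
ps=pickle.load(open("ps.pkl","rb"))
T=lambda x,y:(210+(x+.5)/5-.5,100+(y+.5)/5-.5); S=lambda x,y:(240+(x+.5)/6-.5,135+(y+.5)/6-.5)
cab=[("top",T(185,68),(180,80,100)),("top",T(460,125),(180,-80,100)),("top",T(400,412),(0,-80,100)),("top",T(110,362),(0,80,100)),
("side",S(437,42),(180,80,100)),("side",S(665,210),(180,-80,100)),("side",S(355,355),(0,-80,100)),("side",S(150,165),(0,80,100)),("side",S(343,508),(0,-80,0)),("side",S(628,362),(180,-80,0))]
door=[("side",S(190,366),(-41,-145,111)),("side",S(188,462),(-41,-145,53)),("side",S(307,378),(6,-165,100)),("side",S(108,178),(-6,-5,100)),("side",S(292,525),(6,-165,6)),("side",S(277,533),(-6,-165,6)),
("top",T(388,462),(6,-165,100)),("top",T(115,385),(6,-5,100)),("top",T(342,490),(-41,-145,111))]
def R(a): c,s=np.cos(a),np.sin(a); return np.array([[c,-s],[s,c]])
def pts(v):
    x,y,a,th=v; out=[]
    for c,uv,P in cab: q=R(a)@np.array(P[:2])/1e3+[x,y]; out.append((c,uv,[*q,P[2]/1e3]))
    for c,uv,P in door:
        q=R(a)@(R(-th)@np.array(P[:2])/1e3+[-.018,.085])+[x,y]; out.append((c,uv,[*q,P[2]/1e3]))
    return out
def res(v): return np.concatenate([proj(ps[c],P)[0]-uv for c,uv,P in pts(v)])
if __name__=="__main__":
    r=least_squares(res,[.55,0,-.2,.1],loss="soft_l1")
    v=r.x; print(v,np.degrees(v[2:])); print(np.round(res(v).reshape(-1,2),1).tolist())
    M=R(v[2])
    for n,P in [("mouth",(0,-.03)),("hinge",(-.018,.085))]: print(n,M@P+v[:2])
    print("handle",M@(R(-v[3])@[-.041,-.145]+[-.018,.085])+v[:2])
    E=[("top",(325+203.5/7-.5,210+105/7-.5),1),("top",(325+208.5/7-.5,210+505/7-.5),-1),("side",(270+425/7-.5,265+98/7-.5),1),("side",(270+88/7-.5,265+400/7-.5),-1)]
    def re(w): return np.concatenate([proj(ps[c],[w[0]+s*.08*np.cos(w[2]),w[1]+s*.08*np.sin(w[2]),.028])[0]-uv for c,uv,s in E])
    q=least_squares(re,[.45,-.25,0]); print("ext",q.x,np.degrees(q.x[2]),np.round(re(q.x),1))
    for c in("top","side"):
        print(c,[np.round(atz(ps[c],uv,.028),4) for cc,uv,s in E if cc==c])
E
python3 fit.py
```

```text
[ 0.63998351  0.00195957 -0.12234169  0.0742979 ] [-7.00966259  4.25695627]
[[-0.9, -0.8], [-0.8, -1.3], [-0.7, 1.7], [0.2, -0.1], [1.2, -0.2], [0.1, -0.0], [0.4, 0.2], [-0.2, -0.6], [-0.4, 1.1], [0.4, 0.8], [0.5, 0.3], [0.3, 0.3], [0.9, 0.0], [-0.5, 0.1], [1.1, 0.4], [-0.1, 0.7], [0.0, 0.1], [-1.6, -0.4], [-2.3, 8.1]]
mouth [ 0.63632241 -0.0278162 ]
hinge [0.63249118 0.0885209 ]
handle [ 0.56395196 -0.04567439]
ext [ 0.46523048 -0.27695045  0.03646509] 2.0892954802359402 [-0.6 -0.5 -0.9 -0.3  0.8 -0.2 -0.4  1.4]
top [array([ 0.544 , -0.2759,  0.028 ]), array([ 0.3847, -0.2825,  0.028 ])]
side [array([ 0.5433, -0.2731,  0.028 ]), array([ 0.388 , -0.2781,  0.028 ])]
```

```bash
python3 -c "
from plant import *
import plant
print([n for n in dir(plant) if not n.startswith('_')]); print(globals().get('grasp_offset'))"
```

```text
['Unreachable', 'get_state', 'grasp_offset', 'mark_of', 'read_camera', 'sign_off', 'silhouettes', 'spot_in']
0.0187
```

Request:
jog_arm:
  targets: "20 -35 2 0 0 0 1;20 -35 2 0 0 0 1;20 -35 2 0 0 0 1;20 -35 2 0 0 0 1;20 -35 2 0 0 0 1;20 -35 2 0 0 0 1;20 -35 2 0 0 0 1;20 -35 2 0 0 0 1;20 -35 2 0 0 0 1;20 -35 2 0 0 0 1"

```text
time: 2.83
eef_pos: [0.3551, 0.2986, 0.2501]
tcp_rot: [0.109, 0.994, 0.001, 0.001]
contact_force: [0.1, 0.6, 0.6]
opening: 1.0
```

Request:
jog_arm:
  targets: "20 -35 0 0 0 0 1;20 -35 0 0 0 0 1;20 -35 0 0 0 0 1;20 -35 0 0 0 0 1;20 -35 0 0 0 0 1;20 -35 0 0 0 0 1;20 -35 0 0 0 0 1;20 -35 0 0 0 0 1;20 -35 0 0 0 0 1;15 -30 0 0 0 1 1"

```text
time: 3.67
eef_pos: [0.5541, -0.0618, 0.2554]
tcp_rot: [0.101, 0.995, 0.003, 0.008]
contact_force: [0.5, 0.8, -0.6]
opening: 1.005
```

```bash
python3 - <<'E'
from plant import *
from h import *
import pickle
p=read_camera("wrist"); print(get_state()["eef_pos"],get_state()["tcp_rot"]); pickle.dump(p,open("w1.pkl","wb"))
for t in ["tube_mouth","hinge","door_handle"]: print(t,[(r["uv"],round(r["p"],2)) for r in mark_of(t,p)[:2]])
crop(p,0,0,512,384,"pics/c_w.png",1)
E
```

```text
[ 0.55615711 -0.06687055  0.25538015] [1.02231230e-01 9.94720915e-01 6.84860634e-04 8.86605580e-03]
tube_mouth [([297.4, 225.8], 0.77)]
hinge [([402.0, 202.6], 0.7)]
door_handle [([271.3, 168.8], 0.94)]
```

View pics/c_w.png

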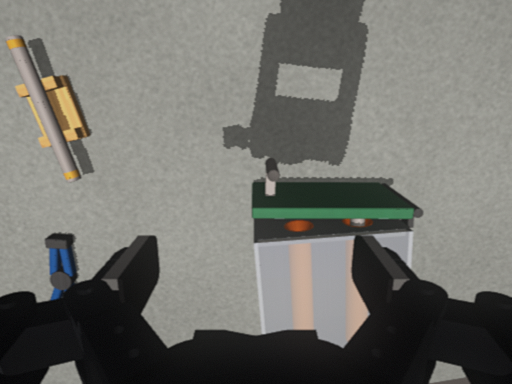

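```bash
python3 - <<'E'
from h import *
import pickle
p=pickle.load(open("w1.pkl","rb"))
print("handle",atz(p,(271.3,168.8),.089),atz(p,(272,164),.111))
print("cabFR",atz(p,(256,242),.1),"cabFL",atz(p,(411,231),.1))
print("door free inner top",atz(p,(253,217),.1),atz(p,(413,216),.1),"outer",atz(p,(253,209),.1))
print("mouth",atz(p,(297.4,225.8),.065)); print("hinge",atz(p,(402,202.6),.065))
print("rod",atz(p,(14,40),.028),atz(p,(73,178),.028))
crop(p,225,140,220,120,"pics/c_w2.png",3)
E
```

```text
handle [ 0.56167645 -0.04477176  0.089     ] [ 0.55198384 -0.04353796  0.111     ]
cabFR [ 0.62988862 -0.07397906  0.1       ] cabFL [0.64963572 0.07949662 0.1       ]
door free inner top [ 0.60293732 -0.07147878  0.1       ] [0.63390134 0.08251159 0.1       ] outer [ 0.59476649 -0.06979016  0.1       ]
mouth [ 0.63705361 -0.02838333  0.065     ]
hinge [0.6333296  0.08722784 0.065     ]
rod [ 0.38751293 -0.28048669  0.028     ] [ 0.54073053 -0.2733849   0.028     ]
```

View pics/c_w2.png

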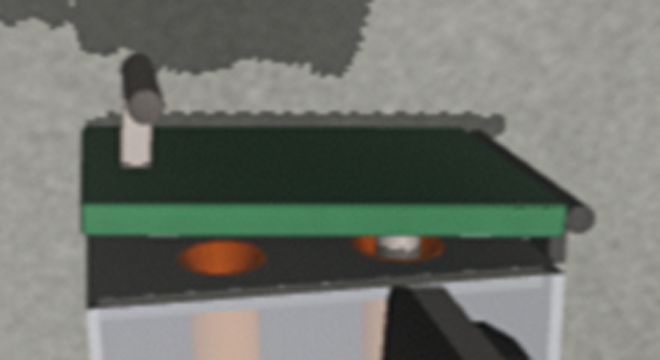

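Request:
jog_arm:
  targets: "6 22 0 0 1 0.5 1;0 0 -30 0 0 0 1;0 0 -35 0 0 0 1;0 0 -35 0 0 0 1;0 0 -20 0 0 0 1;0 0 0 0 0 0 1"

```text
time: 4.37
eef_pos: [0.5578, -0.0288, 0.1361]
tcp_rot: [0.093, 0.996, 0.003, 0.003]
contact_force: [-0.5, 0.1, -0.3]
opening: 1.0
```

```bash
python3 - <<'E'
from plant import *
from h import *
import pickle
p=read_camera("wrist"); print(get_state()["eef_pos"],get_state()["tcp_rot"]); pickle.dump(p,open("w2.pkl","wb"))
crop(p,0,0,512,384,"pics/d_w.png",1)
E
```

```text
[ 0.55845415 -0.02885189  0.1378101 ] [0.09284909 0.99567106 0.00265244 0.00333841]
```

View pics/d_w.png

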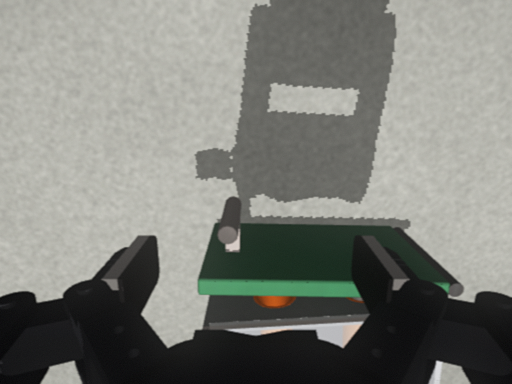

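```bash
python3 - <<'E'
from h import *
import pickle
p=pickle.load(open("w2.pkl","rb"));print(atz(p,(227.5,235),.111))
p=pickle.load(open("w1.pkl","rb"));print(atz(p,(273.7,175),.111))
E
```

```text
[ 0.5625192  -0.04402469  0.111     ]
[ 0.56232969 -0.04392863  0.111     ]
```

Handle at (0.5625, −0.044). Align, descend.

Request:
jog_arm:
  targets: "4 -15 0 0 0 1 1;0 0 0 0 0 0 1;0 0 -30 0 0 0 1;0 0 -30 0 0 0 1;0 0 -6 0 0 0 1;0 0 0 0 0 0 1"

```text
time: 4.92
eef_pos: [0.5692, -0.0403, 0.0843]
tcp_rot: [0.082, 0.997, 0.002, 0.014]
contact_force: [0.9, -0.3, -0.0]
opening: 0.999
```

Request:
jog_arm:
  targets: "-7 -4 -6 0 1.6 -2 1;0 0 -6 0 0 0 1;0 0 0 0 0 0 1"

```text
time: 5.17
eef_pos: [0.5652, -0.0435, 0.078]
tcp_rot: [0.099, 0.995, -0.0, 0.004]
contact_force: [-1.2, 0.1, 0.7]
opening: 1.001
```

Request:
jog_arm:
  targets: "-2 0 -6 0 0.3 0 1;0 0 0 0 0 0 -1;0 0 0 0 0 0 -1;0 0 0 0 0 0 -1;0 0 0 0 0 0 -1;0 0 0 0 0 0 -1;0 0 0 0 0 0 -1;0 0 0 0 0 0 -1"
  force: 40

```text
time: 5.83
eef_pos: [0.5654, -0.0461, 0.077]
tcp_rot: [0.096, 0.995, -0.004, 0.004]
contact_force: [1.8, 2.2, -0.3]
opening: 0.128
```

```bash
cat > arc.py <<'E'
import numpy as np,sys
from plant import get_state
s=get_state(); H=np.array([.633,.088]); p=s["eef_pos"][:2]-H
print(np.hypot(*p), "th",-np.degrees(np.arctan2(p[1],p[0])-np.arctan2(-.145,-.041))%360-7.2)
q=s["tcp_rot"]; print("jawyaw",2*np.degrees(np.arctan2(q[1],q[0]))-90, "tilt xy",2*(q[0]*q[2]+q[3]*q[1]),2*(q[1]*q[2]-q[3]*q[0]))
a=np.arctan2(p[1],p[0]); st=np.radians(float(sys.argv[1])); r=.1507
for i in range(int(sys.argv[2])):
    d=r*np.array([np.cos(a-st)-np.cos(a),np.sin(a-st)-np.sin(a)])*1e3; a-=st; print(np.round(d,1),np.round((H+r*np.array([np.cos(a),np.sin(a)])),3))
E
python3 arc.py 6 17
```

```text
0.15020092503524854 th 3.7789793759848065
jawyaw 78.95954877444143 tilt xy 0.0072939244754769 -0.008896090515629437
[-13.7   7.8] [ 0.551 -0.039]
[-12.8   9.2] [ 0.539 -0.029]
[-11.8  10.5] [ 0.527 -0.019]
[-10.6  11.7] [ 0.516 -0.007]
[-9.3 12.7] [0.507 0.005]
[-7.9 13.6] [0.499 0.019]
[-6.5 14.4] [0.493 0.033]
[-4.9 15. ] [0.488 0.048]
[-3.3 15.4] [0.484 0.064]
[-1.7 15.7] [0.483 0.08 ]
[-0.1 15.8] [0.482 0.095]
[ 1.6 15.7] [0.484 0.111]
[ 3.2 15.4] [0.487 0.126]
[ 4.8 15. ] [0.492 0.141]
[ 6.4 14.4] [0.498 0.156]
[ 7.8 13.7] [0.506 0.17 ]
[ 9.2 12.8] [0.516 0.182]
```

Request:
jog_arm:
  targets: "-13.5 8 0 0 0 -6 -1;-13 9 0 0 0 -6 -1;-12 10.5 0 0 0 -6 -1;-10.5 11.5 0 0 0 -6 -1;0 0 0 0 0 0 -1"

```text
time: 6.25
eef_pos: [0.5162, -0.0061, 0.077]
tcp_rot: [0.312, 0.95, -0.003, 0.005]
contact_force: [0.2, 0.3, 0.7]
opening: 0.122
```

```bash
python3 arc.py 6 9
```

```text
0.14994758709695705 th 28.160810889440324
jawyaw 53.64202284033934 tilt xy 0.0070507847333381515 -0.009145465708311441
[-9.2 12.8] [0.506 0.006]
[-7.9 13.7] [0.499 0.02 ]
[-6.4 14.4] [0.492 0.034]
[-4.8 15. ] [0.487 0.049]
[-3.2 15.4] [0.484 0.065]
[-1.6 15.7] [0.482 0.081]
[ 0.  15.8] [0.483 0.096]
[ 1.7 15.7] [0.484 0.112]
[ 3.3 15.4] [0.488 0.127]
```

Request:
jog_arm:
  targets: "-9.5 13 0 0 0 -6 -1;-8 13.5 0 0 0 -6 -1;-6.5 14.5 0 0 0 -6 -1;-5 15 0 0 0 -6 -1;-3 15.5 0 0 0 -6 -1;-1.5 15.5 0 0 0 -6 -1;0 0 0 0 0 0 -1"

```text
time: 6.83
eef_pos: [0.4834, 0.083, 0.077]
tcp_rot: [0.597, 0.802, -0.004, 0.006]
contact_force: [0.3, 0.9, -0.3]
opening: 0.129
```

```bash
python3 arc.py 6 8
```

```text
0.14963851667573277 th 65.10661029565145
jawyaw 16.649824530590323 tilt xy 0.004213467837834849 -0.013616001768442281
[ 0.3 15.8] [0.483 0.099]
[ 1.9 15.7] [0.485 0.114]
[ 3.6 15.4] [0.488 0.13 ]
[ 5.2 14.9] [0.493 0.145]
[ 6.7 14.3] [0.5   0.159]
[ 8.1 13.5] [0.508 0.172]
[ 9.5 12.6] [0.518 0.185]
[10.8 11.5] [0.528 0.197]
```

Request:
jog_arm:
  targets: "0.5 16 0 0 0 -6 -1;2 15.5 0 0 0 -6 -1;3.5 15.5 0 0 0 -6 -1;5 15 0 0 0 -6 -1;6.5 14.5 0 0 0 -6 -1;8 13.5 0 0 0 -6 -1;0 0 0 0 0 0 -1"

```text
time: 7.42
eef_pos: [0.5104, 0.1737, 0.077]
tcp_rot: [0.817, 0.576, -0.008, 0.003]
contact_force: [-2.5, 2.5, 2.5]
opening: 0.123
```

```bash
python3 arc.py 4 2
```

```text
0.14957935780656198 th 101.977531651869
jawyaw -19.609072959375723 tilt xy -0.009625401247615139 -0.01308719289087586
[6.3 8.4] [0.516 0.183]
[6.9 7.9] [0.523 0.191]
```

Request:
jog_arm:
  targets: "0 0 0 0 0 0 1;0 0 0 0 0 0 1;0 0 0 0 0 0 1;0 0 0 0 0 0 1;0 0 0 0 0 0 1;0 0 20 0 0 0 1;0 0 30 0 0 0 1;0 0 35 0 0 0 1;0 0 35 0 0 0 1;0 0 35 0 0 0 1"

```text
time: 8.25
eef_pos: [0.5018, 0.1659, 0.2258]
tcp_rot: [0.813, 0.581, -0.02, -0.002]
contact_force: [0.8, 0.5, 0.0]
opening: 1.0
```

Request:
jog_arm:
  targets: "-5 -36 0 0 0 -6 1;-5 -36 0 0 0 -6 1;-5 -36 0 0 0 -6 1;-5 -36 0 0 0 -6 1;-5 -36 0 0 0 -6 1;-6 -36 0 0 0 -6 1;-7 -36 0 0 0 -6 1;-8 -36 0 0 0 -6 1;-9 -36 0 0 0 -6 1;-9 -36 0 0 0 -6 1"

```text
time: 9.08
eef_pos: [0.4372, -0.2053, 0.2429]
tcp_rot: [0.997, 0.081, -0.006, 0.002]
contact_force: [1.0, 0.4, 0.5]
opening: 0.998
```

```bash
python3 arc.py 4 0
```

```text
0.3526699928417924 th 10.73176173938161
jawyaw -80.7095118760626 tilt xy -0.011363817977348204 -0.004975139112307419
```

Request:
jog_arm:
  targets: "-11 -25 0 0 -0.5 -4 1;-11 -25 0 0 0 -2 1;-9 -14 0 0 0 0 1;0 0 0 0 0 0 1;0 0 0 0 0 0 1"

```text
time: 9.5
eef_pos: [0.3997, -0.2805, 0.2436]
tcp_rot: [1.0, 0.019, -0.001, 0.004]
contact_force: [1.0, -0.7, 0.1]
opening: 1.006
```

```bash
python3 arc.py 4 0; python3 - <<'E'
from plant import *
from h import *
import pickle
p=read_camera("wrist"); print(get_state()["eef_pos"]); pickle.dump(p,open("w3.pkl","wb"))
crop(p,0,0,512,384,"pics/e_w.png",1)
p=read_camera("top");crop(p,150,90,250,200,"pics/e_t.png",3)
E
```

```text
0.4361914674123384 th 9.352065238201192
jawyaw -87.84581197147499 tilt xy -0.002702360211929586 -0.008491120514647843
[ 0.39982454 -0.28027525  0.24356445]
```

View pics/e_w.png

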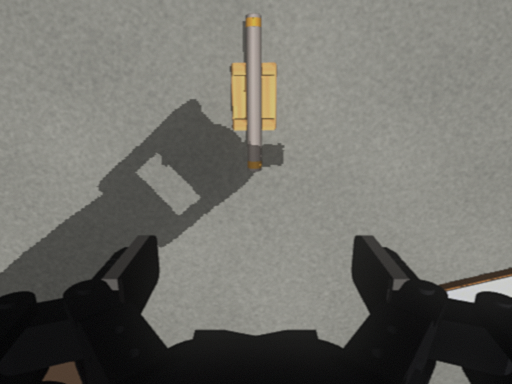

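View pics/e_t.png

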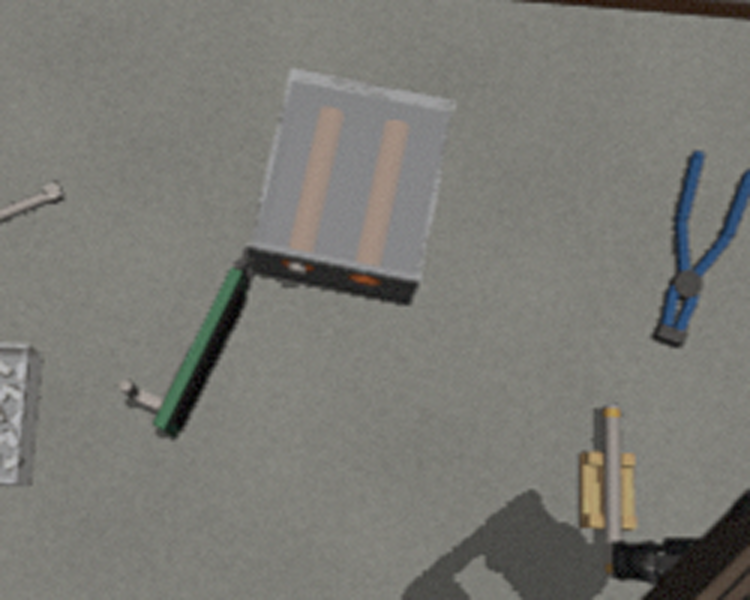

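```bash
python3 - <<'E'
from h import *
import pickle
p=pickle.load(open("w3.pkl","rb"))
crop(p,225,0,60,185,"pics/e_w2.png",3)
a,b=atz(p,(253,14),.028),atz(p,(255,170),.026);print(a,b,np.linalg.norm(a-b),np.degrees(np.arctan2(*(a-b)[1::-1])),(a+b)/2)
print(atz(p,(254.3,64),.026),atz(p,(254.3,129),.026))
E
```

```text
[ 0.54334672 -0.27365394  0.028     ] [ 0.38378819 -0.28170862  0.026     ] 0.15977422752287976 2.8898952188255156 [ 0.46356745 -0.27768128  0.027     ]
[ 0.4968099  -0.27669581  0.026     ] [ 0.42985073 -0.27919465  0.026     ]
```

View pics/e_w2.png

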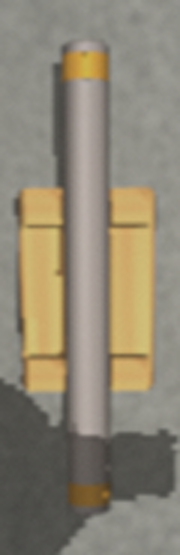

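Request:
jog_arm:
  targets: "2 0 -35 0 0 0 1;0 0 -35 0 0 0 1;0 0 -35 0 0 0 1;0 0 -35 0 0 0 1;0 0 -30 0 0 0 1;0 0 -15 0 0 0 1;0 0 0 0 0 0 1"

```text
time: 10.18
eef_pos: [0.4078, -0.2725, 0.0572]
tcp_rot: [1.0, 0.027, 0.004, 0.009]
contact_force: [0.5, 0.4, -0.1]
opening: 0.998
```

```bash
python3 arc.py 4 0
```

```text
0.4250899465109441 th 9.007516404815057
jawyaw -86.86705091742347 tilt xy 0.008309117095740046 -0.016785731670726778
```

Request:
jog_arm:
  targets: "-4 -8 -5 1 0.5 -0.4 1;0 0 0 0 0 0 1;0 0 0 0 0 0 1"

```text
time: 10.43
eef_pos: [0.4051, -0.2793, 0.0529]
tcp_rot: [1.0, 0.026, -0.0, -0.001]
contact_force: [0.4, 0.6, 0.0]
opening: 1.004
```

```bash
python3 arc.py 4 0
```

```text
0.43226752179507344 th 8.82214807157504
jawyaw -87.01432358253079 tilt xy -0.0008780904894683313 0.00240760252633282
```

Request:
jog_arm:
  targets: "-1 -1 -14 0 0 0 1;0 0 -14 0 0 0 1;0 0 -13 0 0 0 1;0 0 0 0 0 0 1"

```text
time: 10.77
eef_pos: [0.4094, -0.2858, 0.0189]
tcp_rot: [1.0, 0.026, 0.005, 0.005]
contact_force: [-1.1, 0.2, 0.2]
opening: 1.0
```

```bash
python3 arc.py 4 0
```

```text
0.4355971926849237 th 7.891793366547954
jawyaw -87.0092074254545 tilt xy 0.011075468124592636 -0.009831415232974986
```

Request:
jog_arm:
  targets: "-5 5 -7 0.6 0.6 0 1;0 0 0 0 0 0 1;0 0 0 0 0 0 1"

```text
time: 11.02
eef_pos: [0.4063, -0.2829, 0.0154]
tcp_rot: [1.0, 0.026, 0.002, 0.002]
contact_force: [-0.2, -0.7, 0.8]
opening: 1.001
```

```bash
python3 arc.py 4 0
```

```text
0.4346729701904494 th 8.441640905935802
jawyaw -87.01848449740642 tilt xy 0.004435241325398678 -0.003321969718109019
```

Request:
jog_arm:
  targets: "-3 2.5 -6 0.3 0.3 0 1;0 0 0 0 0 0 1;0 0 0 0 0 0 1"

```text
time: 11.27
eef_pos: [0.4041, -0.2812, 0.011]
tcp_rot: [1.0, 0.026, 0.001, 0.0]
contact_force: [0.2, 0.3, 0.5]
opening: 0.998
```

Request:
jog_arm:
  targets: "0 0.5 0 0 0 0 -1;0 0 0 0 0 0 -1;0 0 0 0 0 0 -1;0 0 0 0 0 0 -1;0 0 0 0 0 0 -1;0 0 0 0 0 0 -1;0 0 0 0 0 0 -1;0 0 0 0 0 0 -1"
  force: 70

```text
time: 11.93
eef_pos: [0.4045, -0.281, 0.0118]
tcp_rot: [1.0, 0.026, 0.001, 0.001]
contact_force: [-1.2, 0.9, 0.8]
opening: 0.159
```

```bash
python3 arc.py 4 0; python3 -c "
from plant import *
print(get_state()['eef_pos'])"
```

```text
0.4340030833667799 th 8.78516353985611
jawyaw -86.99653928628092 tilt xy 0.0019639039716559856 -0.0011528983342529303
[ 0.40446779 -0.28096031  0.01178309]
```

Request:
jog_arm:
  targets: "0 0 15 0 0 0 -1;0 0 25 0 0 0 -1;0 0 35 0 0 0 -1;0 0 35 0 0 0 -1;5 0 0 0 0 0 -1;5 20 0 0 0 0 -1;5 25 0 0 0 -3 -1;5 25 0 0 0 -3 -1;5 25 0 0 0 -3 -1;5 25 0 0 0 0 -1"

```text
time: 12.77
eef_pos: [0.4325, -0.159, 0.1243]
tcp_rot: [0.998, -0.061, 0.0, -0.0]
contact_force: [0.1, 0.3, -1.0]
opening: 0.16
```

```bash
python3 arc.py 4 0
```

```text
0.3181084866379614 th 16.082364657985607
jawyaw -96.96704773411038 tilt xy 3.1482665521571413e-05 0.0003377459484584545
```

Request:
jog_arm:
  targets: "4 25 0 0 0 0 -1;4 25 0 0 0 0 -1;4 25 0 0 0 0 -1;4 25 0 0 0 0 -1;4 20 0 0 0 0 -1;4 15 0 0 0 0 -1;2 5 0 0 0 0 -1;0 0 0 0 0 0 -1;0 0 0 0 0 0 -1"

```text
time: 13.52
eef_pos: [0.4559, -0.0067, 0.1189]
tcp_rot: [0.998, -0.058, -0.003, -0.001]
contact_force: [-0.1, -0.0, -0.9]
opening: 0.163
```

```bash
python3 arc.py 4 0;  python3 - <<'E'
from plant import *
from h import *
import pickle
ps={}
for n in ["wrist","top","side"]: ps[n]=read_camera(n)
print(get_state()["eef_pos"]); pickle.dump(ps,open("p4.pkl","wb"))
crop(ps["wrist"],0,0,512,384,"pics/f_w.png",1)
crop(ps["top"],190,100,140,140,"pics/f_t.png",4)
crop(ps["side"],200,130,180,130,"pics/f_s.png",4)
E
```

```text
0.20081575457351236 th 38.871713344638074
jawyaw -96.65056909560761 tilt xy -0.006590401625569472 0.003253393726353216
[ 0.45601455 -0.00745794  0.11915803]
```

View pics/f_w.png

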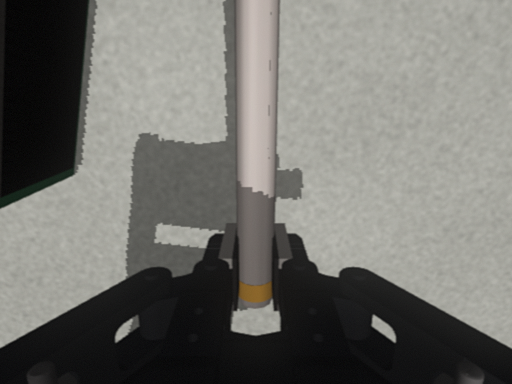

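View pics/f_t.png

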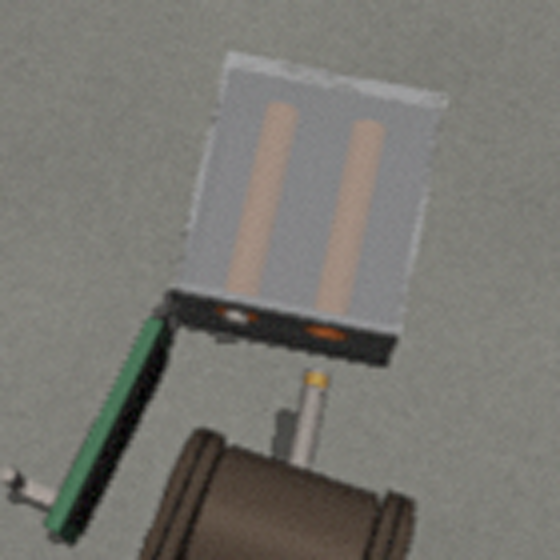

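View pics/f_s.png

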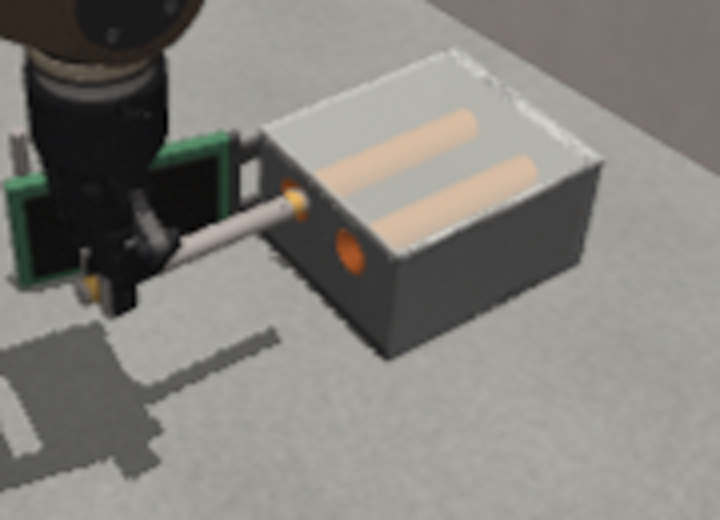

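```bash
cat >> h.py <<'E'
def tri(obs):
    A=np.zeros((3,3));b=np.zeros(3)
    for p,uv in obs:
        o,d=ray(p,uv);d=d/np.linalg.norm(d);M=np.eye(3)-np.outer(d,d);A+=M;b+=M@o
    X=np.linalg.solve(A,b); return X,[np.round(proj(p,X)[0]-uv,1) for p,uv in obs]
E
python3 - <<'E'
from h import *
import pickle
ps=pickle.load(open("p4.pkl","rb"))
t=lambda x,y:(190+(x+.5)/4-.5,100+(y+.5)/4-.5); s=lambda x,y:(200+(x+.5)/4-.5,130+(y+.5)/4-.5)
for n,a,b in [("mouth",t(325,332),s(350,252)),("rodtip top-edge",t(318,372),s(300,200)),("full mouth",t(236,315),s(293,200))]:
    print(n,tri([(ps["top"],a),(ps["side"],b)]))
# rod edges in top: center points
print([np.round(atz(ps["top"],t(*q),.1355),4) for q in [(318,378),(302,465)]])
print("tube top far/near",[np.round(atz(ps["top"],t(*q),.065),4) for q in [(369,128),(331,318)]],[np.round(atz(ps["top"],t(*q),.065),4) for q in [(282,110),(241,300)]])
print("cab corners",[np.round(atz(ps["top"],t(*q),.1),4) for q in [(227,55),(447,102),(400,332),(178,291)]])
for n in("top","side"): print(mark_of) if 0 else None
crop(ps["top"],250,165,50,60,"pics/g_t.png",10); crop(ps["side"],235,165,70,45,"pics/g_s.png",10)
E
```

```text
mouth (array([ 0.63698145, -0.02875504,  0.06591467]), [array([-0.1,  0.1]), array([ 0.1, -0. ])])
rodtip top-edge (array([ 0.5924023 , -0.02451044,  0.13496518]), [array([-0.1,  0.2]), array([ 0.2, -0. ])])
full mouth (array([0.64332975, 0.03542721, 0.06634366]), [array([-0.2,  0.2]), array([ 0.3, -0.1])])
[array([ 0.5887, -0.0251,  0.1355]), array([ 0.5306, -0.0193,  0.1355])]
tube top far/near [array([ 0.7935, -0.0491,  0.065 ]), array([ 0.6481, -0.0324,  0.065 ])] [array([0.8019, 0.0154, 0.065 ]), array([0.6557, 0.0325, 0.065 ])]
cab corners [array([0.8257, 0.0573, 0.1   ]), array([ 0.8036, -0.1013,  0.1   ]), array([ 0.6333, -0.0792,  0.1   ]), array([0.649 , 0.0749, 0.1   ])]
```

View pics/g_t.png

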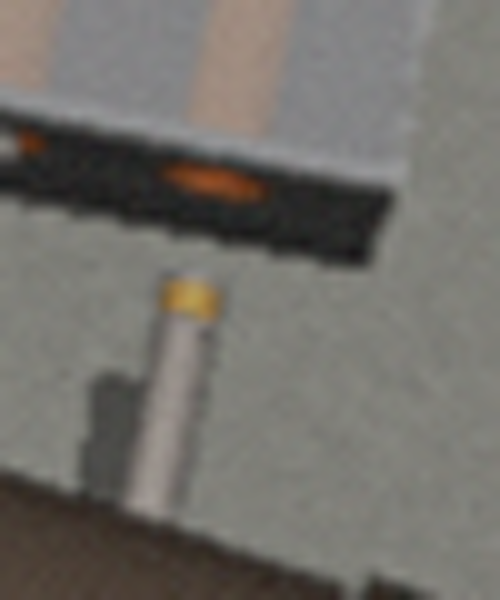

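View pics/g_s.png

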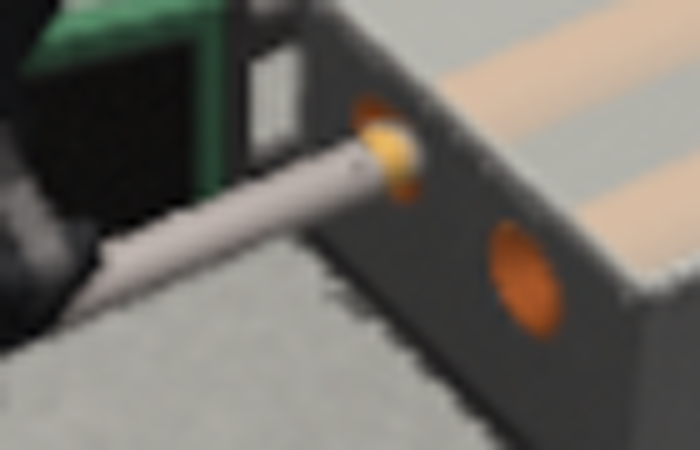

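Request:
jog_arm:
  targets: "0 1 -15 0 0 0 -1;0 0 -20 0 0 0 -1;0 0 -20 0 0 0 -1;0 0 -10 0 0 0 -1;0 0 0 0 0 0 -1;0 0 0 0 0 0 -1"

```text
time: 14.17
eef_pos: [0.458, -0.0118, 0.0543]
tcp_rot: [0.998, -0.063, -0.0, -0.0]
contact_force: [1.3, 0.3, -0.0]
opening: 0.158
```

```bash
cat > st.py <<'E'
from plant import get_state
import numpy as np
s=get_state();q=s["tcp_rot"];p=s["eef_pos"];y=2*np.degrees(np.arctan2(q[1],q[0]))-90
a=np.radians(-6.9);ax=np.array([np.cos(a),np.sin(a)]);n=np.array([-ax[1],ax[0]]);m=np.array([.637,-.0285])
r=np.radians(y+90 if y<0 else y-90); tip=p[:2]+.14*np.array([np.cos(r),np.sin(r)])
print(np.round(p,4),"jaw",round(y,2),"tilt",np.round([2*(q[0]*q[2]+q[3]*q[1]),2*(q[1]*q[2]-q[3]*q[0])],4),"F",np.round(s["contact_force"],1),"open",round(s["opening"],3),"t",s["time"])
print("tip along/lat mm",np.round([(tip-m)@ax*1e3,(tip-m)@n*1e3],1),"grip along/lat",np.round([(p[:2]-m)@ax*1e3,(p[:2]-m)@n*1e3],1))
E
python3 st.py
```

```text
[ 0.458  -0.0118  0.0543] jaw -97.22 tilt [-0.0003  0.0009] F [ 1.3  0.3 -0. ] open 0.158 t 14.1667
tip along/lat mm [-39.7  -5.7] grip along/lat [-179.7   -5. ]
```

Request:
jog_arm:
  targets: "1 5.5 -4 0 0 0.4 -1;0 0 0 0 0 0 -1;0 0 0 0 0 0 -1"

```text
time: 14.42
eef_pos: [0.4606, -0.0069, 0.0521]
tcp_rot: [0.998, -0.06, 0.002, -0.0]
contact_force: [-0.6, -0.5, -0.5]
opening: 0.165
```

```bash
python3 st.py;  python3 - <<'E'
from plant import *
from h import *
import pickle
ps={}
for n in ["top","side"]: ps[n]=read_camera(n)
pickle.dump(ps,open("p5.pkl","wb"))
crop(ps["top"],250,165,50,60,"pics/h_t.png",10); crop(ps["side"],235,165,70,55,"pics/h_s.png",10)
E
```

```text
[ 0.4606 -0.0069  0.0521] jaw -96.87 tilt [0.0031 0.0001] F [-0.6 -0.5 -0.5] open 0.165 t 14.4167
tip along/lat mm [-37.7   0.3] grip along/lat [-177.7    0.2]
```

View pics/h_t.png

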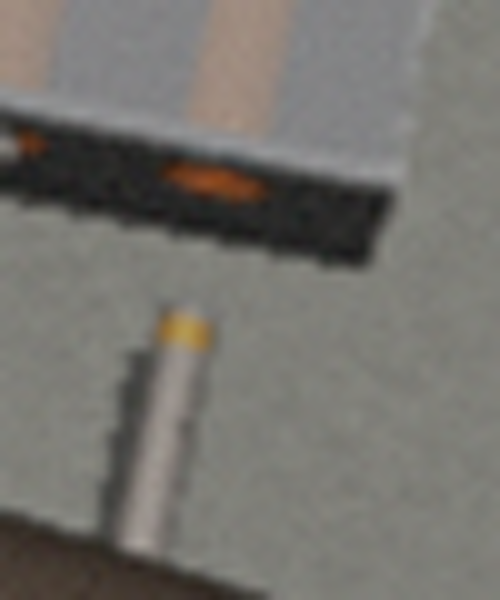

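View pics/h_s.png

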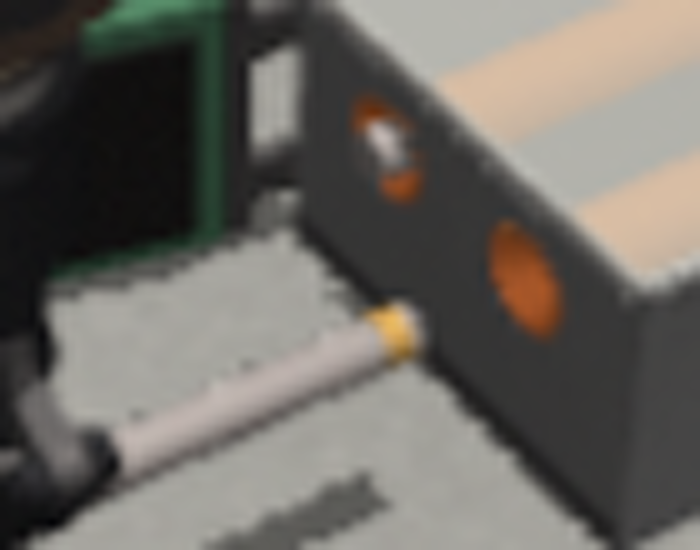

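```bash
python3 - <<'E'
from h import *
import pickle
ps=pickle.load(open("p5.pkl","rb"))
t=lambda x,y:(250+(x+.5)/10-.5,165+(y+.5)/10-.5); s=lambda x,y:(235+(x+.5)/10-.5,165+(y+.5)/10-.5)
for n,a,b in [("mouth",t(214,183),s(527,281)),("tip",t(186,312),s(412,330)),("backpt",t(146,520),s(180,432))]:
    X,e=tri([(ps["top"],a),(ps["side"],b)]); print(n,X,e)
    R=np.radians(-6.9); d=X-[.637,-.0285,.065]; print(d[0]*np.cos(R)+d[1]*np.sin(R), -d[0]*np.sin(R)+d[1]*np.cos(R))
E
```

```text
mouth [ 0.6365389  -0.02919888  0.06630681] [array([-0.,  0.]), array([ 0., -0.])]
-0.00037379701702488447 -0.0007492133070046553
tip [ 0.59851742 -0.02433807  0.06788482] [array([ 0. , -0.1]), array([-0.1,  0. ])]
-0.038703863404035775 -0.0004913906092312431
backpt [ 0.53391592 -0.01486114  0.06607026] [array([-1.2,  1.7]), array([ 2.2, -0.5])]
-0.10397600295830418 0.0011558837034643353
```

Request:
jog_arm:
  targets: "6 -0.7 -2 0 0 0 -1;6 -0.7 0 0 0 0 -1;6 -0.7 0 0 0 0 -1;6 -0.7 0 0 0 0 -1;0 0 0 0 0 0 -1"

```text
time: 14.93
eef_pos: [0.4886, -0.0101, 0.0517]
tcp_rot: [0.998, -0.06, 0.004, 0.0]
contact_force: [-0.3, -0.5, 0.0]
opening: 0.16
```

```bash
python3 st.py
```

```text
[ 0.4886 -0.0101  0.0517] jaw -96.83 tilt [ 0.0073 -0.0009] F [-0.3 -0.5  0. ] open 0.16 t 14.9333
tip along/lat mm [-9.5  0.6] grip along/lat [-149.5    0.5]
```

Request:
jog_arm:
  targets: "2 -0.5 -3 0 0.4 0 -1;5 -0.6 0 0 0 0 -1;5 -0.6 0 0 0 0 -1;5 -0.6 0 0 0 0 -1;0 0 0 0 0 0 -1"

```text
time: 15.35
eef_pos: [0.5078, -0.0127, 0.048]
tcp_rot: [0.998, -0.06, -0.001, 0.0]
contact_force: [-0.8, 0.1, -0.6]
opening: 0.158
```

```bash
python3 st.py
```

```text
[ 0.5078 -0.0127  0.048 ] jaw -96.84 tilt [-0.0011 -0.0007] F [-0.8  0.1 -0.6] open 0.158 t 15.35
tip along/lat mm [9.8 0.3] grip along/lat [-1.302e+02  1.000e-01]
```

Request:
jog_arm:
  targets: "5 -0.6 0.8 0 0 0 -1;5 -0.6 0 0 0 0 -1;5 -0.6 0 0 0 0 -1;5 -0.6 0 0 0 0 -1;0 0 0 0 0 0 -1"

```text
time: 15.77
eef_pos: [0.5296, -0.0153, 0.0488]
tcp_rot: [0.998, -0.06, -0.001, 0.0]
contact_force: [0.1, -0.2, -1.2]
opening: 0.161
```

```bash
python3 st.py
```

```text
[ 0.5296 -0.0153  0.0488] jaw -96.83 tilt [-0.0018 -0.0006] F [ 0.1 -0.2 -1.2] open 0.161 t 15.7667
tip along/lat mm [31.8  0.4] grip along/lat [-108.2    0.2]
```

Request:
jog_arm:
  targets: "7 -0.9 0 0 0 0 -1;7 -0.9 0 0 0 0 -1;7 -0.9 0 0 0 0 -1;7 -0.9 0 0 0 0 -1;0 0 0 0 0 0 -1"

```text
time: 16.18
eef_pos: [0.5611, -0.0194, 0.0489]
tcp_rot: [0.998, -0.06, -0.0, 0.0]
contact_force: [-0.3, -0.2, -0.8]
opening: 0.163
```

```bash
python3 st.py
```

```text
[ 0.5611 -0.0194  0.0489] jaw -96.84 tilt [-0.0008 -0.0007] F [-0.3 -0.2 -0.8] open 0.163 t 16.1833
tip along/lat mm [63.6  0.1] grip along/lat [-76.4  -0.1]
```

Request:
jog_arm:
  targets: "7 -0.8 0 0 0 0 -1;7 -0.8 0 0 0 0 -1;7 -0.8 0 0 0 0 -1;7 -0.8 0 0 0 0 -1;7 -0.8 0 0 0 0 -1;0 0 0 0 0 0 -1"

```text
time: 16.68
eef_pos: [0.6002, -0.0239, 0.0487]
tcp_rot: [0.998, -0.06, -0.0, 0.0]
contact_force: [0.6, -0.0, 0.2]
opening: 0.159
```

```bash
python3 st.py
```

```text
[ 0.6002 -0.0239  0.0487] jaw -96.84 tilt [-0.0009 -0.0007] F [ 0.6 -0.   0.2] open 0.159 t 16.6833
tip along/lat mm [102.9   0.3] grip along/lat [-37.1   0.1]
```

Request:
jog_arm:
  targets: "4 -0.5 0 0 0 0 -1;3 -0.4 0 0 0 0 -1;0 0 0 0 0 0 -1;0 0 0 0 0 0 0;0 0 0 0 0 0 0;0 0 0 0 0 0 0;0 0 0 0 0 0 0"

```text
time: 17.27
eef_pos: [0.608, -0.0248, 0.0488]
tcp_rot: [0.998, -0.06, -0.0, 0.0]
contact_force: [0.2, 0.2, -0.1]
opening: 0.502
```

```bash
python3 st.py
```

```text
[ 0.608  -0.0248  0.0488] jaw -96.83 tilt [-0.001  -0.0007] F [ 0.2  0.2 -0.1] open 0.502 t 17.2667
tip along/lat mm [110.8   0.3] grip along/lat [-29.2   0.2]
```

Request:
jog_arm:
  targets: "0 0 10 0 0 0 0;0 0 20 0 0 0 0;0 0 20 0 0 0 0;0 0 5 0 0 0 0;-15 2 0 0 0 0 -1;-20 2.5 0 0 0 0 -1;-18 2 0 0 0 0 -1;0 0 0 0 0 0 -1;0 0 0 0 0 0 -1;0 0 0 0 0 0 -1"

```text
time: 18.1
eef_pos: [0.5542, -0.0184, 0.1105]
tcp_rot: [0.998, -0.06, 0.003, 0.001]
contact_force: [-0.3, 0.6, -0.2]
opening: 0.0
```

```bash
python3 st.py;  python3 - <<'E'
from plant import *
from h import *
import pickle
ps={}
for n in ["wrist","side"]: ps[n]=read_camera(n)
crop(ps["wrist"],0,0,512,384,"pics/i_w.png",1); crop(ps["side"],215,145,120,90,"pics/i_s.png",6)
E
```

```text
[ 0.5542 -0.0184  0.1105] jaw -96.85 tilt [ 0.0051 -0.002 ] F [-0.3  0.6 -0.2] open 0.0 t 18.1
tip along/lat mm [56.6  0.2] grip along/lat [-83.4   0.1]
```

View pics/i_w.png

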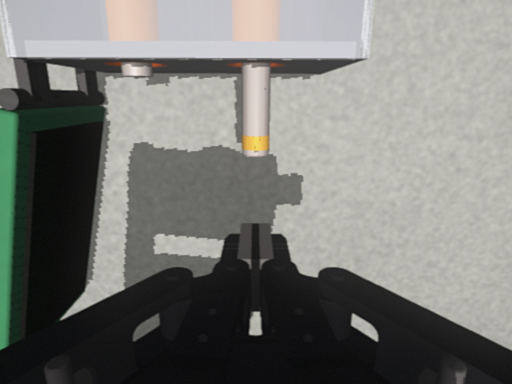

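View pics/i_s.png

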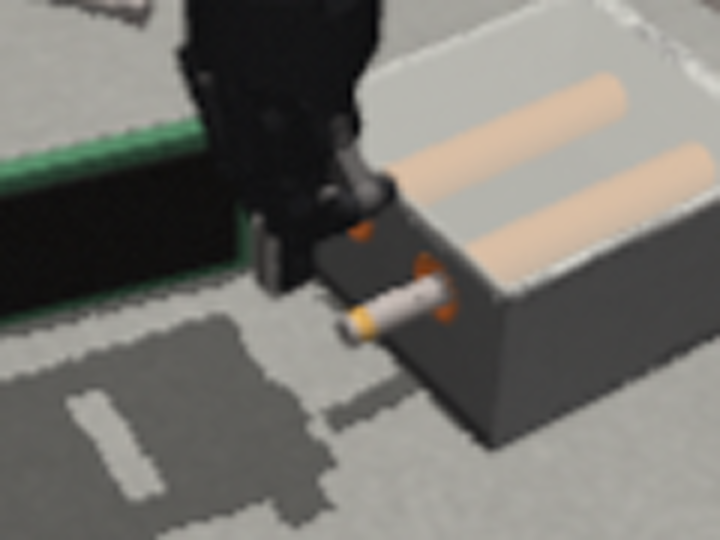

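Request:
jog_arm:
  targets: "0 0 -15 0 0 0 -1;0 0 -20 0 0 0 -1;0 0 -20 0 0 0 -1;0 0 -5 0 0 0 -1;0 0 0 0 0 0 -1"

```text
time: 18.62
eef_pos: [0.5602, -0.0197, 0.0507]
tcp_rot: [0.998, -0.06, 0.006, 0.001]
contact_force: [0.5, 0.4, 0.1]
opening: 0.0
```

```bash
python3 st.py
```

```text
[ 0.5602 -0.0197  0.0507] jaw -96.86 tilt [ 0.0125 -0.0035] F [0.5 0.4 0.1] open 0.0 t 18.6167
tip along/lat mm [62.8 -0.4] grip along/lat [-77.2  -0.5]
```

Push forward until a force rises.

Request:
jog_arm:
  targets: "6 -0.7 -2 0 0.7 0 -1;6 -0.7 0 0 0 0 -1;6 -0.7 0 0 0 0 -1;6 -0.7 0 0 0 0 -1;6 -0.7 0 0 0 0 -1;0 0 0 0 0 0 -1"

```text
time: 19.12
eef_pos: [0.5968, -0.0243, 0.0521]
tcp_rot: [0.998, -0.06, 0.002, 0.002]
contact_force: [-0.2, 0.2, 0.4]
opening: 0.001
```

```bash
python3 st.py
```

```text
[ 0.5968 -0.0243  0.0521] jaw -96.86 tilt [ 0.0041 -0.0046] F [-0.2  0.2  0.4] open 0.001 t 19.1167
tip along/lat mm [99.6 -0.5] grip along/lat [-40.4  -0.6]
```

Request:
jog_arm:
  targets: "4 0 -2 0 0 0 -1;4 -0.5 0 0 0 0 -1;4 -0.5 0 0 0 0 -1;4 -0.5 0 0 0 0 -1;0 0 0 0 0 0 -1"

```text
time: 19.53
eef_pos: [0.615, -0.026, 0.051]
tcp_rot: [0.998, -0.06, 0.003, 0.002]
contact_force: [-0.3, -0.5, 0.5]
opening: 0.001
```

```bash
python3 st.py
```

```text
[ 0.615 -0.026  0.051] jaw -96.85 tilt [ 0.0048 -0.0049] F [-0.3 -0.5  0.5] open 0.001 t 19.5333
tip along/lat mm [117.9  -0. ] grip along/lat [-22.1  -0.2]
```

Request:
jog_arm:
  targets: "3 -0.4 0 0 0 0 -1;2 -0.3 0 0 0 0 -1;0 0 0 0 0 0 -1"

```text
time: 19.78
eef_pos: [0.6203, -0.0267, 0.0508]
tcp_rot: [0.998, -0.06, 0.002, 0.002]
contact_force: [-0.8, -0.6, -1.1]
opening: 0.001
```

```bash
python3 st.py; python3 - <<'E'
from plant import *
from h import *
p=read_camera("side"); crop(p,215,145,120,90,"pics/j_s.png",6)
p=read_camera("wrist"); crop(p,0,0,512,384,"pics/j_w.png",1)
E
```

```text
[ 0.6203 -0.0267  0.0508] jaw -96.85 tilt [ 0.0041 -0.0047] F [-0.8 -0.6 -1.1] open 0.001 t 19.7833
tip along/lat mm [ 1.232e+02 -1.000e-01] grip along/lat [-16.8  -0.2]
```

View pics/j_s.png

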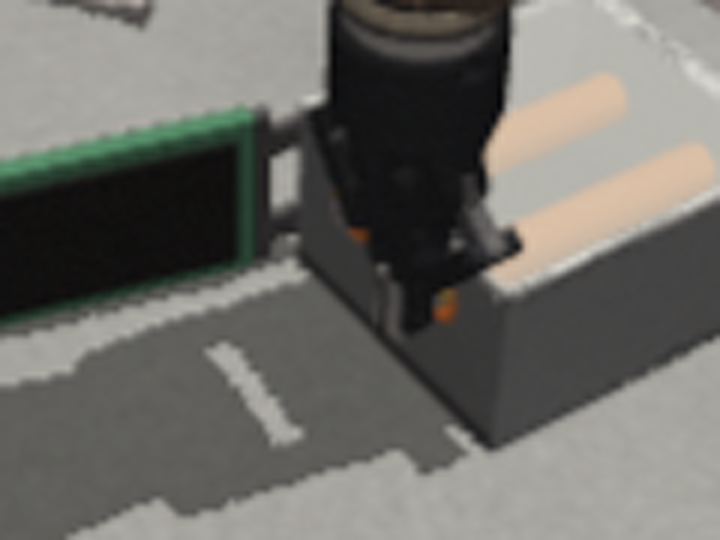

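View pics/j_w.png

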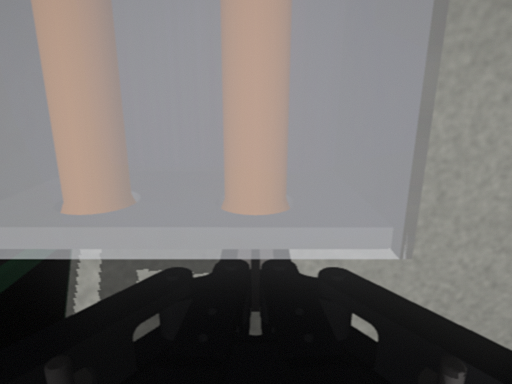

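Request:
jog_arm:
  targets: "2 -0.2 0 0 0 0 -1;2 -0.2 0 0 0 0 -1"

```text
time: 20.05
eef_pos: [0.6203, -0.0266, 0.0506]
tcp_rot: [0.998, -0.059, -0.004, 0.002]
contact_force: [-7.5, 0.4, 6.8]
opening: 0.003
```

```bash
python3 st.py
```

```text
[ 0.6203 -0.0266  0.0506] jaw -96.8 tilt [-0.0077 -0.0036] F [-7.5  0.4  6.8] open 0.003 t 20.05
tip along/lat mm [123.2   0.2] grip along/lat [-16.8  -0.1]
```

Request:
jog_arm:
  targets: "-10 1.2 0 0 -0.4 0 -1;-20 2.5 0 0 0 0 -1;-25 3 5 0 0 0 -1;-25 3 20 0 0 0 -1;-20 2 20 0 0 0 -1;0 0 10 0 0 0 -1;0 0 0 0 0 0 -1"

```text
time: 20.63
eef_pos: [0.5167, -0.0147, 0.1065]
tcp_rot: [0.998, -0.06, 0.0, 0.002]
contact_force: [0.9, -0.8, 0.6]
opening: -0.001
```

```bash
python3 st.py; python3 - <<'E'
from plant import *
from h import *
import pickle
ps={n:read_camera(n) for n in ("side","wrist","top")}
pickle.dump(ps,open("p6.pkl","wb"))
crop(ps["side"],250,150,90,75,"pics/k_s.png",8)
crop(ps["wrist"],100,0,300,200,"pics/k_w.png",2)
crop(ps["top"],220,150,90,60,"pics/k_t.png",8)
E
```

```text
[ 0.5167 -0.0147  0.1065] jaw -96.83 tilt [ 0.0004 -0.0037] F [ 0.9 -0.8  0.6] open -0.001 t 20.6333
tip along/lat mm [18.9 -0.5] grip along/lat [-121.1   -0.7]
```

View pics/k_s.png

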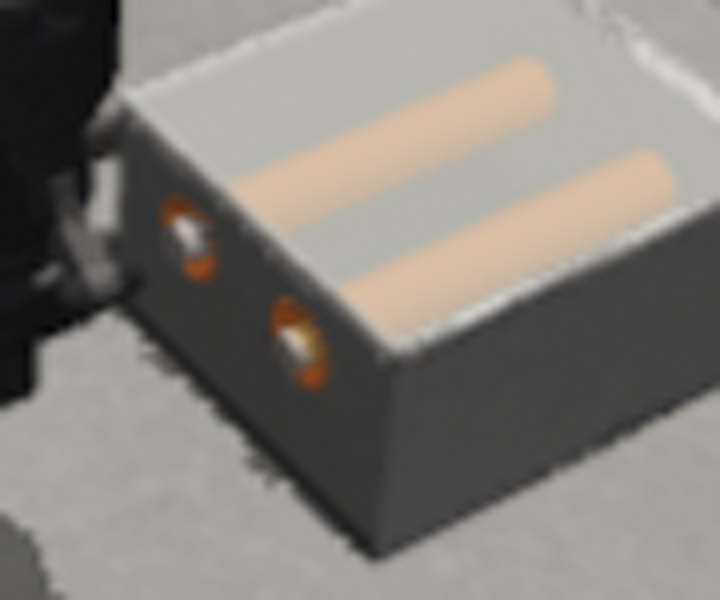

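View pics/k_w.png

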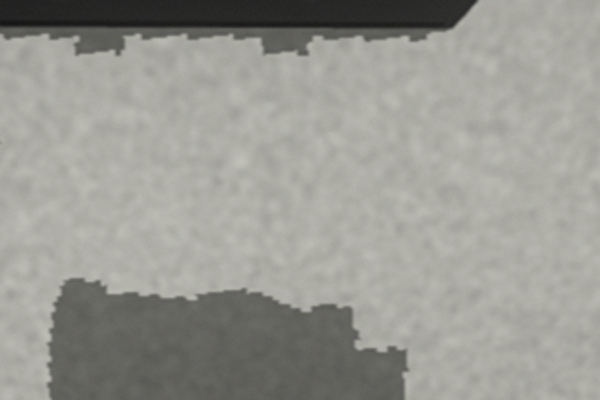

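View pics/k_t.png

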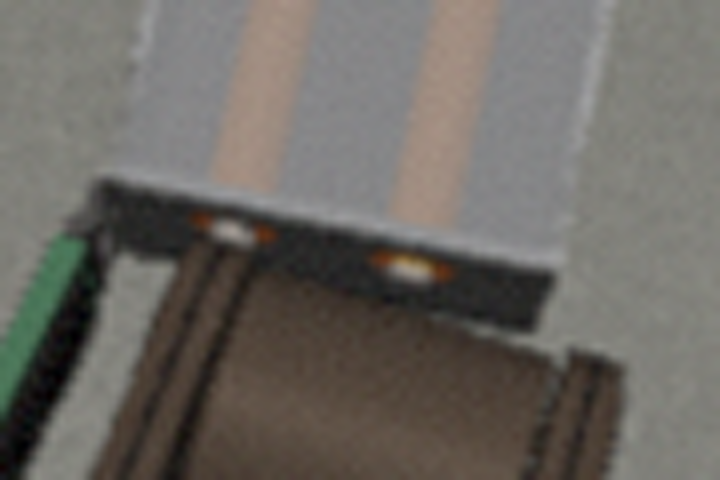

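Request:
jog_arm:
  targets: "-10 -10 35 0 0 0 -1;-10 -30 35 0 0 0 -1;-5 -35 20 0 0 0 -1;0 -35 10 0 0 0 -1;0 -30 0 0 0 0 -1;0 0 0 0 0 0 -1;0 0 0 0 0 0 -1"

```text
time: 21.37
eef_pos: [0.4912, -0.1611, 0.1998]
tcp_rot: [0.998, -0.058, -0.008, 0.001]
contact_force: [0.7, 0.6, -0.8]
opening: -0.003
```

```bash
python3 - <<'E'
from plant import *
from h import *
import pickle
ps={n:read_camera(n) for n in ("side","top")}
p0=pickle.load(open("ps.pkl","rb"))
crop(ps["top"],0,0,512,384,"pics/l_t.png",1)
crop(ps["side"],240,145,90,75,"pics/l_s.png",8)
for n in ps:
  d=cv2.absdiff(ps[n]["pixels"],p0[n]["pixels"]).max(2); cv2.imwrite(f"pics/l_d{n}.png",(d>40).astype(np.uint8)*255)
  for t in ["weight_bin","pliers","core_remover"]:
    print(n,t,[[(r["uv"],round(r["p"],2)) for r in spot_in(t,ps[n])[:1]]])
print(get_state()["dq"].round(3))
E
```

```text
side weight_bin [[([171.2, 161.8], 0.86)]]
side pliers [[([399.1, 271.1], 0.69)]]
side core_remover [[([220.2, 142.4], 0.61)]]
top weight_bin [[([141.5, 226.0], 0.57)]]
top pliers [[([379.5, 177.1], 0.78)]]
top core_remover [[([140.7, 159.7], 0.67)]]
[-0.006 -0.003 -0.002 -0.002 -0.001 -0.   ]
```

View pics/l_t.png

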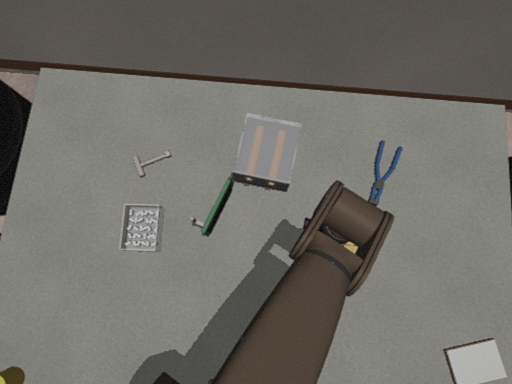

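View pics/l_dtop.png

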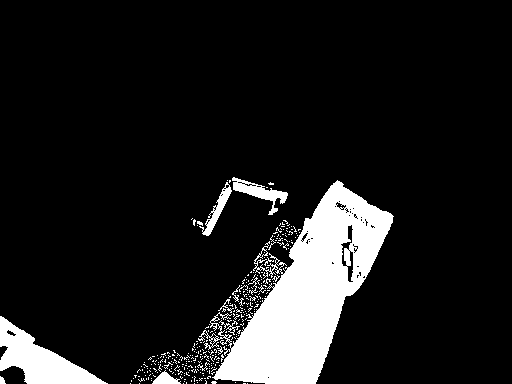

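View pics/l_s.png

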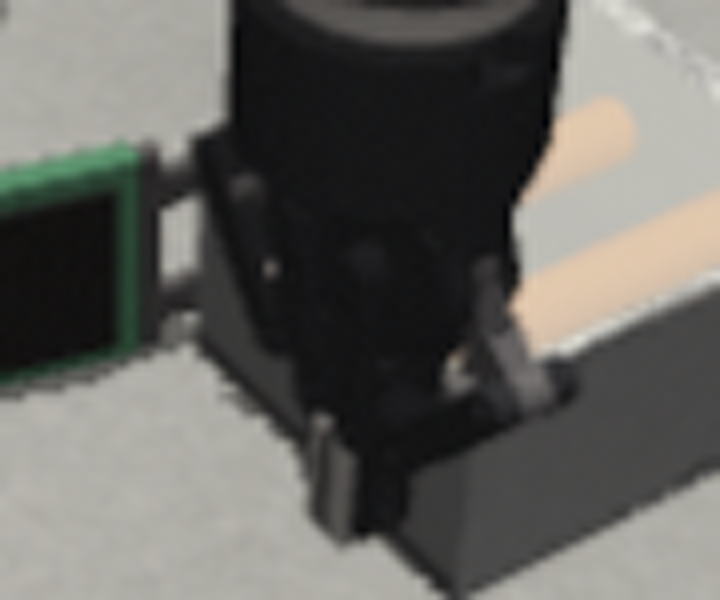

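```bash
python3 -c "
from plant import *
print(sign_off())"
```

```text
the job is handed in; nothing more can be done
None
```

I opened the door by its handle to about 102° and left it there. I then gripped the extension near its rear end, slid it about 110 mm into the empty tube, let go, and pushed it home with the shut fingers. The job was handed in at about 22 s.

**Extension home:** The push stopped with about 7 N resisting, with the fingers where a rod standing 6 mm out should stop them. That force came with a similar upward force that I did not explain. After I backed off, the wrist picture showed this rod end and the fixed one in the second tube casting shadows of equal length, to about a millimetre. I did not push a second time.

**Door and other objects:** The last top picture shows the door still wide open. A difference against the first picture shows no change at the weight bin, the pliers or the core remover, though the end of the pliers' jaws lies close to the arm's outline there.

**Failed check:** The last side picture could not confirm the rod end, because the gripper hid it. At hand-in the arm was still, clear of everything, and read about 1 N of contact force, which is its usual noise.

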